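Clamp a square tube in the tacking jig with its eccentric

TASK

Clamp the square tube in the welding jig for tacking: back the eccentric off, lay the tube flat on the jig plate along the fence's long arm and push it home against the fence, end against the short arm. Then turn the bar handle clockwise until the eccentric bears on the tube and holds it by itself when you let go - snug, as with finger and thumb, because forcing it dents the thin wall. Leave the other things on the table where they are.

Things in the scene. Friction and masses are not known exactly. Their poses are not given: they have to be found in the camera images.
- square_tube: hollow dark square steel tube, 35 (x) x 85 (y) x 35 mm (z), thin walls, about 0.2 kg, lying to the robot's right. Origin: centre of its underside; y runs along it. Either end may face the stop. Hold it about 26 mm from its middle, at the end away from the stop (the eccentric's handle needs the room), in its upper half, which stays clear of the low fence and disc.
- jig: bright steel plate bolted to the table, 160 (x) x 170 (y) x 10 mm; origin: centre of its underside, x towards the fence. It cannot move. On its -x half stands the eccentric, on its +x half the L-shaped fence. A fume hood hangs over the far middle of the table, rim 0.38 m up: carry the tube low and on the robot's side of it.
- fence: dark L-shaped steel fence on the plate, 16 mm high, bolted through slots and set 1 to 2 mm nearer or farther each time; it cannot move. Origin and axes as the point seat. Long arm 118 x 22 mm, its face at x = +17.5 mm; short arm (end stop) 26 mm thick, its face at y = -42.5 mm, from x = -34.5 mm to the long arm.
- seat (a point): point on the plate's top, 10 mm above the table, where the centre of the tube's underside lies when the tube is home against both arms of the fence, the tube's y along this y (the jig's y). x points to the long arm, -y to the short arm.
- handle (a point): point on the eccentric's upright pivot at the height to grip: 62 mm above the table, 52 above the plate. The handle is a dark steel bar 36 mm long, 12 wide, 26 high (37 to 63 mm above the plate), centred on the pivot; it turns with the eccentric. The tube, once laid in, reaches 35 mm above the plate beside it.
- eccentric (a joint): turn of the eccentric in rad, 0 (open) to 1.85, growing clockwise seen from above. It starts shut (1.05 to 1.4), where the tube does not fit. At 0 the bar lies along the jig's x; at t it is t clockwise of that. Turning it free takes under 0.1 N m. Once it bears, the torque climbs about 0.1 N m for every 0.02 to 0.03 rad of a firmly gripping hand.
- lobe (a point): centre of the eccentric's steel disc: worn, about 40 mm across, about 8 mm off the pivot, 4 to 15 mm above the plate. It reaches about 20 + 8 sin(t - 0.3) mm from the pivot towards the tube, a little less for wear; how far to turn is found by feel. Each 0.1 N m on the handle beyond free turning presses 4 to 7 N on the tube; above 26 N it dents the wall. Let go, it keeps about three quarters; 7 N left hold the tube.
- square_bar: solid square steel bar offcut, 16x95x16 mm, lying; bystander
- flat_offcut: short dark flat steel offcut, 30x85x6 mm, lying flat; bystander
- gusset: triangular gusset plate, 72x72x6 mm, lying flat; bystander
- nut: bright hexagon nut, 27x31x15 mm; bystander
- stub_plate: 104x101 mm plate with a round tube stub standing on it, 57 mm high; bystander
- hammer: chipping hammer with a coiled wire handle, 160x245x27 mm, lying; bystander
- nozzle: copper gas nozzle, 25x68x25 mm, lying; bystander
There are look-alikes about, which are no part of the job. Leave any green look-alike of the square_tube alone.

How it is judged (in metres and radians):
On the way, in this order (a step that is already met when the one before it is completed fails the run):
1. the tube lies flat on the plate in front of the long arm, its end against the short arm (within 3 mm), the eccentric not yet pressing on it (x of square_tube in the frame of seat between -0.01 and 0.002 m and y of square_tube in the frame of seat between -0.002 and 0.003 m and z of square_tube in the frame of seat between -0.002 and 0.003 m and angle between the y axis of square_tube and the y axis of seat, either way round below 0.15 rad and contact force between eccentric and square_tube below 5 N), for 0.2 s.
2. the eccentric bears on the tube with more than 8 N (contact force between eccentric and square_tube above 8 N), for 0.1 s.
At the end, for the whole second after the job is handed in: the tube is at rest flat on the plate, flush along the long arm (1.5 mm, 0.03 rad), its end within 3 mm of the short arm, and the eccentric presses on it with more than 7 N by itself (x of square_tube in the frame of seat between -0.0015 and 0.0015 m and y of square_tube in the frame of seat between -0.002 and 0.003 m and z of square_tube in the frame of seat between -0.002 and 0.002 m and angle between the y axis of square_tube and the y axis of seat, either way round below 0.03 rad and contact force between eccentric and square_tube above 7 N and linear speed of square_tube below 0.005 m/s); the robot touches nothing.
It fails at once if the eccentric is forced and dents the tube (contact force between eccentric and square_tube above 26 N).
It fails at once if a bystander is pushed more than 20 mm (distance of any of square_bar, flat_offcut, gusset, nut, stub_plate, hammer, nozzle from where it was at the start of the episode above 0.02 m).
It also fails if it takes over 72 s, if anything falls off the work surface, if the arm or the gripper's body presses on something with over 40 N, if the wrist force passes 120 N, or if a joint passes its speed limit or range.

ROBOT

A 6-joint arm with a two-finger parallel gripper is mounted at the origin on a cart in front of the work surface, level with it; the furniture and walls round the work are solid. World frame = base frame: x ahead of the robot, y to its left, z up, the work surface at z = 0. Lengths are in mm, angles in rad, forces in N, time in s.
With the tool pointing down it reaches from about 350 to 975 mm from the base axis. Payload 4.9 kg.
Tool frame: the origin (TCP) lies midway between the tips of the shut fingers; the grasp point (between the pads) lies 19 mm behind it; z points along the fingers, y is the line along which they close (so a half turn about z gives the same grasp; the last joint's range is limited). The gripper opens to 85 mm and grips with 20 to 120 N. Pads are 22 mm wide; open, the fingers measure 114 mm over their backs; the gripper's body (76 mm by 85 mm) begins 54 mm behind the grasp point. The pads swing forward as they close: fully open they stand 13 mm farther back than shut.
Start: joints at [-1.335, 0.053, 1.613, -0, 1.476, -0.119], TCP at [217.121, -586.055, 196.204] pointing down, gripper open.
Joint ranges: [-3.01, 3.01], [-1.01, 2.22], [0.06, 2.58], [-1.02, 4.17], [0.09, 2.62], [-3.14, 3.14]. Speed limits (rad/s): [2.57, 2.57, 3.14, 3.14, 3.14, 3.14].

INTERFACE

Orientations are given as a unit quaternion [x, y, z, w].
In Python, from cell import manip gives the robot as it stands. The module is installed in compiled form; this text tells all that it offers. Calls block until the motion is done:
- manip.move_ptp(position, orientation): joint-space move of the TCP to a pose.
- manip.move_l(position, rot=None, speed=150, max_force=None): straight line of the TCP; rot=None keeps the orientation; speed is the mean speed in mm/s. With max_force (N) it stops when the force on the tool has changed by that much, and returns True; else False.
- manip.move_j(angles): joint-space move.
- manip.move_gripper(opening, grasp_force=None): finger opening in mm; grasp_force is the grip in N (None keeps the last); returns when the fingers have stopped.
- manip.dwell(seconds).
- manip.ik(position, orientation): joint angles nearest the present ones, or None.
- manip.observe(): the state.
- manip.snapshot(name): name is "scene" or "top" or "wrist"; returns a dict with "image" (480x640x3 uint8, blue, green, red), "range_z" (480x640 float32, mm along the optical axis (not along the pixel's ray), 0 where there is no reading), "mtx" (3x3 intrinsics, pixels), "world_to_cam" (4x4, takes a point from world to camera coordinates); the wrist camera has in their place "mount" (4x4, takes a point from camera to tool coordinates, whose origin is the TCP and whose axes are the flange's). Camera axes: x right, y up, looking along -z (the intrinsics and any distortion apply to the point x, -y, -z); pixel columns grow to the right and rows downward; lengths in mm; the calibration is good to about 2 mm. The wrist camera is an equidistant fisheye: a pixel r from the principal point sees the ray r / f radians off the axis. A picture is of the moment at which its call begins: read the wrist's pose just before it.
A pose or a line that the arm cannot do raises manip.PlanningError and nothing moves.
- manip.finish_job(): hands the job in; it is judged then, once.
Trained networks look in the newest picture that a camera, given by its name, has taken for a name from the list of things; names that differ only in an ending like _2 or _b are one class to them, and where a whole thing is asked for, a point or a joint stands for the part that bears it (a point fixed in the world has none). Each returns a list of dicts, best first, with "score" (0 to 1); they miss things now and then, are a little off and sometimes report something else, mostly with a low value. They report only what shows in the picture. A call takes as long as a camera call. They do not tell look-alikes from the thing itself.
- manip.spot_in(camera, name): "at" ([column, row] in pixels, amid what is visible of it).
- manip.place_of(camera, name): "at" ([column, row] in pixels: a listed point, or the origin of a listed thing).
The state is a dict: "t": time; "joint_positions": joint angles; "joint_vel": joint speeds; "effort": joint torques, N m; "eef_pos": TCP position; "eef_rot": TCP orientation; "ft_force": force on the tool from outside, world axes, zero at the start; "ft_torque": the same for the moment, N m; "opening": finger opening in mm; "gripper_force": force on a finger pad.
Only numpy, scipy, OpenCV 4.12 (cv2) and the standard library are available. Lean on these libraries where they do the work, as an engineer would, in place of code of your own. Each camera call takes 0.05 s, during which the arm holds its last target. There are 200 camera calls.

## Working session

There is one attempt and no reset: what is moved stays moved. The work goes in short steps, each a Python script; the robot and the scene stay as the last script left them, time stands still between calls to the robot, and variables do not carry over. Pictures are saved under pics/ and viewed, at most 10 in all, crops included, and the job is handed in when it is done.

```bash
mkdir -p pics; cat > h.py <<'E'
import numpy as np, cv2
from cell import manip as m
def px2w(s,u,v,d=None):
    K=s["mtx"];r=s["range_z"]
    if d is None:
        p=r[int(v)-1:int(v)+2,int(u)-1:int(u)+2];d=np.median(p[p>0])
    c=np.array([(u-K[0,2])/K[0,0]*d,-(v-K[1,2])/K[1,1]*d,-d,1])
    return (np.linalg.inv(s["world_to_cam"])@c)[:3]
def atz(s,u,v,z):
    a=px2w(s,u,v,100.);b=px2w(s,u,v,1000.)
    return a+(b-a)*(z-a[2])/(b[2]-a[2])
E
python3 - <<'E'
from h import *
for n in("top","scene"):
    s=m.snapshot(n);cv2.imwrite(f"pics/{n}0.png",s["image"]);np.savez(f"{n}0.npz",**{k:s[k] for k in("image","range_z","mtx","world_to_cam")})
    for k in("square_tube","jig","seat","handle","lobe","fence","square_bar"):
        print(n,k,[(np.round(q["at"]),round(q["score"],2),np.round(px2w(s,*q["at"]),0)) for q in m.place_of(n,k)[:3]])
E
```

```text
top square_tube [(array([407., 293.]), 0.8, array([ 461., -187.,   33.])), (array([462., 294.]), 0.59, array([ 459., -318.,   33.]))]
top jig [(array([266., 271.]), 0.92, array([514., 151.,  11.]))]
top seat []
top handle [(array([268., 287.]), 0.76, array([476., 140.,  72.]))]
top lobe [(array([266., 285.]), 0.6, array([481., 143.,  73.]))]
top fence [(array([264., 266.]), 0.82, array([525., 157.,  10.]))]
top square_bar [(array([417., 225.]), 0.75, array([ 625., -217.,   15.]))]
scene square_tube [(array([325., 339.]), 0.71, array([ 449., -221.,   36.]))]
scene jig []
scene seat [(array([263., 249.]), 0.44, array([ 183., -401.,  586.])), (array([320., 228.]), 0.19, array([711., 139.,   2.]))]
scene handle []
scene lobe []
scene fence [(array([261., 251.]), 0.72, array([ 179., -403.,  587.]))]
scene square_bar [(array([384., 312.]), 0.65, array([ 261., -561.,  554.]))]
```

View pics/top0.png

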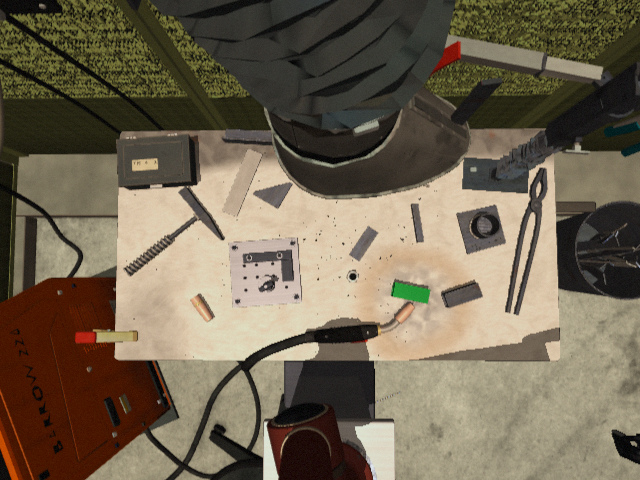

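View pics/scene0.png

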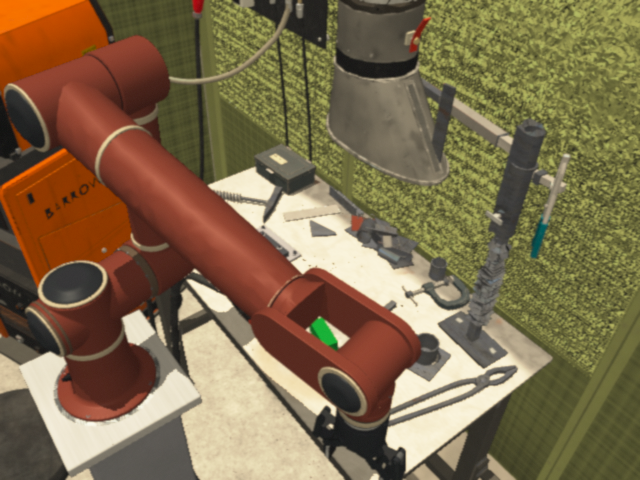

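The top view shows the dark tube at (462,294), the green look-alike at (410,292) and the jig at (265,271), with the long arm on the far side and the short arm on the right. Next I look at both up close with the wrist camera.

```bash
cat >> h.py <<'E'
from scipy.spatial.transform import Rotation as R
def down(yaw): # tool y (closing line) at angle yaw+90deg from world x, tool z down
    return (R.from_euler('z',yaw)*R.from_euler('x',np.pi)).as_quat()
def wsnap(name=None):
    o=m.observe();s=m.snapshot("wrist")
    T=np.eye(4);T[:3,:3]=R.from_quat(o["eef_rot"]).as_matrix();T[:3,3]=o["eef_pos"]
    s["T"]=T@s["mount"]
    if name: cv2.imwrite(f"pics/{name}.png",s["image"]);np.savez(name+".npz",**{k:s[k] for k in("image","range_z","mtx","T")})
    return s
def wray(s,u,v):
    K=s["mtx"];x=(u-K[0,2])/K[0,0];y=(v-K[1,2])/K[1,1];r=np.hypot(x,y)+1e-12
    d=np.stack([np.sin(r)*x/r,-np.sin(r)*y/r,-np.cos(r)],-1)
    return d
def wz(s,u,v,z):
    d=wray(s,np.asarray(u,float),np.asarray(v,float))@s["T"][:3,:3].T;c=s["T"][:3,3]
    return c+d*((z-c[2])/d[...,2])[...,None]
def wcloud(s):
    v,u=np.mgrid[0:480,0:640];d=wray(s,u,v);r=s["range_z"]
    P=d*(r/np.maximum(-d[...,2],1e-3))[...,None]
    P=P@s["T"][:3,:3].T+s["T"][:3,3];P[(r<=0)|(d[...,2]>-.1)]=np.nan
    return P
E
python3 - <<'E'
from h import *
o=m.observe();print(o["t"],R.from_quat(o["eef_rot"]).as_matrix().round(2).tolist())
m.move_ptp([440,-318,230],down(0) if 0 else o["eef_rot"])
s=wsnap("w_tube");print(s["mount"].round(2),s["mtx"],m.observe()["t"])
P=wcloud(s)
for q in m.place_of("wrist","square_tube"):print(q,P[int(q["at"][1]),int(q["at"][0])])
k=(abs(P[...,2]-35)<5)&(abs(P[...,0]-459)<80)&(abs(P[...,1]+318)<75)
g=s["image"].astype(int);k&=(g[...,1]-g[...,2]<40)
print(k.sum(),np.nanmedian(P[k],0),cv2.minAreaRect(P[k][:,:2].astype(np.float32)))
E
```

```text
0.8 [[0.94, 0.35, 0.0], [0.35, -0.94, -0.0], [-0.0, 0.0, -1.0]]
[[   0.      0.95    0.32   82.29]
 [   1.     -0.      0.      0.27]
 [   0.      0.32   -0.95 -177.6 ]
 [   0.      0.      0.      1.  ]] [[371.64829954   0.         317.92116141]
 [  0.         371.64829954 245.37528692]
 [  0.           0.           1.        ]] 2.1667
{'at': [219.1, 144.6], 'score': 0.68} [ 466.67368695 -201.95681109   34.67615603]
{'at': [324.7, 186.5], 'score': 0.64} [ 461.43838348 -317.44901652   35.43437987]
2797 [ 456.39089022 -320.17399074   34.85837294] ((456.3156433105469, -320.61187744140625), (36.005184173583984, 84.11522674560547), 18.54352569580078)
```

View pics/w_tube.png

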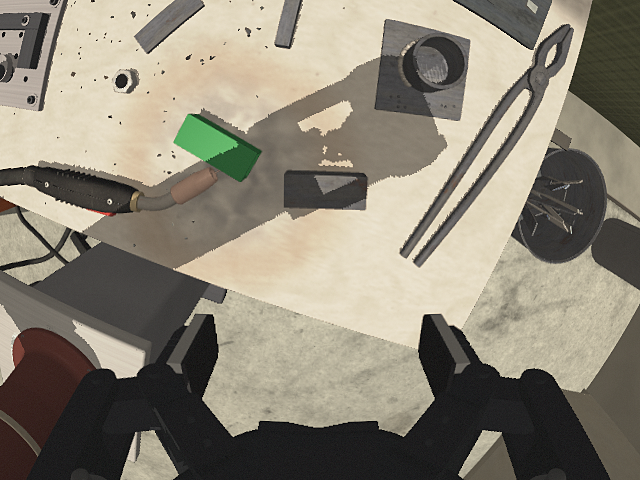

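```bash
python3 - <<'E'
from h import *
m.move_ptp([430,0,240],down(0.1));m.move_ptp([410,145,250],down(0))
s=wsnap("w_jig");print(m.observe()["t"])
P=wcloud(s)
for n in("jig","seat","handle","lobe","fence"):
    for q in m.place_of("wrist",n)[:2]:print(n,q,P[int(q["at"][1]),int(q["at"][0])].round(1))
box=(abs(P[...,0]-510)<110)&(abs(P[...,1]-150)<120)
for a,b in((7,13),(22,30),(66,80)):
    k=box&(P[...,2]>a)&(P[...,2]<b);print(a,k.sum(),np.median(P[k],0).round(1),cv2.minAreaRect(P[k][:,:2].astype(np.float32)))
E
```

```text
4.1167
seat {'at': [584.5, 51.6], 'score': 0.23} [ 624.8 -210.4    5.5]
handle {'at': [318.7, 141.0], 'score': 0.83} [477.8 144.2  74.1]
lobe {'at': [313.5, 135.1], 'score': 0.83} [483.4 149.   70.2]
7 16109 [505.1 166.4   9.9] ((511.8509826660156, 156.23028564453125), (239.19708251953125, 179.33058166503906), 86.3681411743164)
22 3835 [540.6 133.7  25.8] ((530.0894775390625, 183.11587524414062), (205.9931640625, 110.73563385009766), 75.88147735595703)
66 464 [478.7 145.2  72.6] ((478.4595031738281, 145.3118438720703), (12.71064567565918, 36.07295608520508), 29.655414581298828)
```

View pics/w_jig.png

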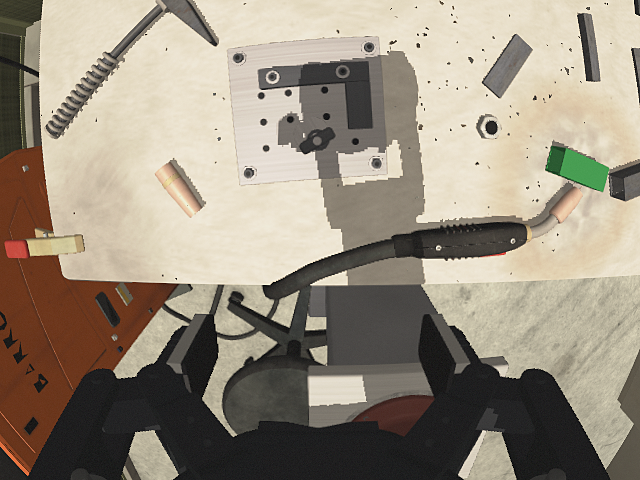

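```bash
cat > fit.py <<'E'
from h import *
from scipy.optimize import least_squares
s=dict(np.load("w_jig.npz"));P=wcloud(s)
box=(abs(P[...,0]-510)<110)&(abs(P[...,1]-150)<120)
def comp(k):
    n,l,st,_=cv2.connectedComponentsWithStats(k.astype(np.uint8),connectivity=4);i=1+np.argmax(st[1:,4]);return (l==i).astype(np.uint8)
def fit(poly,mask,z,x0):
    c=cv2.findContours(mask,cv2.RETR_EXTERNAL,cv2.CHAIN_APPROX_NONE)[0]
    c=max(c,key=len)[:,0].astype(float)
    cen=c.mean(0);
    W=wz(s,c[:,0],c[:,1],z)[:,:2]
    pf=poly.astype(np.float32).reshape(-1,1,2)
    def f(x):
        ca,sa=np.cos(x[2]),np.sin(x[2]);Q=(W-x[:2])@np.array([[ca,-sa],[sa,ca]])
        return [cv2.pointPolygonTest(pf,(float(a),float(b)),True)-.45 for a,b in Q]
    r=least_squares(f,x0,loss="soft_l1",f_scale=.7,diff_step=1e-4);return r.x,np.median(np.abs(r.fun)),len(W)
k=comp(box&(P[...,2]>23.5)&(P[...,2]<29))
L=np.array([[-34.5,-68.5],[39.5,-68.5],[39.5,49.5],[17.5,49.5],[17.5,-42.5],[-34.5,-42.5]])
print("fence",fit(L,k,26,[515,150,0.0]))
k=comp(box&(P[...,2]>6))
k2=cv2.morphologyEx(k,cv2.MORPH_OPEN,np.ones((5,5)));print("plate",fit(np.array([[-80,-85],[80,-85],[80,85],[-80,85]]),k2,10,[512,150,0.]))
k=comp(box&(P[...,2]>68)&(P[...,2]<80));h=np.array([[-18,-6],[18,-6],[18,6],[-18,6]])
print("handle",fit(h,k,73,[478.5,145.3,-1.05]))
E
python3 fit.py
python3 - <<'E'
from h import *
import fit
fit.s=s=dict(np.load("w_tube.npz"));P=wcloud(s);g=s["image"].astype(int)
k=fit.comp((abs(P[...,2]-35)<3)&(abs(P[...,0]-459)<60)&(abs(P[...,1]+318)<70)&(g[...,1]-g[...,2]<40))
print("tube",fit.fit(np.array([[-17.5,-42.5],[17.5,-42.5],[17.5,42.5],[-17.5,42.5]]),k,35,[456.3,-320.6,.323]))
E
```

```text
fence (array([5.19938997e+02, 1.56847391e+02, 7.42251192e-02]), np.float64(0.34772796630859376), 349)
plate (array([468.8785881 , 149.75969602, 556.05402276]), np.float64(452.9033707178573), 1713)
handle (array([478.48402163, 145.31772531,  -1.02445382]), np.float64(0.2707383155822754), 81)
fence (array([5.19938997e+02, 1.56847391e+02, 7.42251192e-02]), np.float64(0.34772796630859376), 349)
plate (array([468.8785881 , 149.75969602, 556.05402276]), np.float64(452.9033707178573), 1713)
handle (array([478.48402163, 145.31772531,  -1.02445382]), np.float64(0.2707383155822754), 81)
tube (array([ 4.56110882e+02, -3.20420517e+02,  3.26967568e-01]), np.float64(0.3482667922973633), 228)
```

Fits: fence and seat at (519.9,156.8), yaw 0.074. Handle at (478.5,145.3), so t is about 1.10. Tube at (456.1,-320.4), yaw 0.327. Now I back the eccentric off.

```bash
cat >> h.py <<'E'
S=np.array([519.94,156.85]);TH=.0742;PV=np.array([478.48,145.32])
def seat(x,y): return S+np.array([x*np.cos(TH)-y*np.sin(TH),x*np.sin(TH)+y*np.cos(TH)])
def st(tag=""):
    o=m.observe();print(tag,round(o["t"],2),"p",np.round(o["eef_pos"],1),"F",np.round(o["ft_force"],1),"M",np.round(o["ft_torque"],3),"op",round(o["opening"],1),"g",round(o["gripper_force"],1),"q6",round(o["joint_positions"][5],3));return o
def turn(d):
    q=list(m.observe()["joint_positions"]);q[5]+=d;m.move_j(q)
E
python3 - <<'E'
from h import *
st();m.move_gripper(40,40)
m.move_ptp([*PV,140],down(-1.024+np.pi));st("above")
print(m.move_l([*PV,46],speed=100,max_force=15));st("down")
m.move_gripper(0,40);st("grip")
for i in range(4):turn(-.2);st(i)
E
```

```text
4.37 p [410.3 144.  249.9] F [-0.2  0.3  0.7] M [-0.04   0.005  0.012] op 85.4 g 0.0 q6 1.739
above 6.72 p [478.6 145.4 140.2] F [0.6 1.  0.8] M [-0.01  -0.028  0.002] op 39.8 g 0.0 q6 -0.401
False
down 7.82 p [479.2 145.4  46.8] F [-0.8 -0.4 -0.6] M [ 0.025  0.038 -0.014] op 40.1 g 0.0 q6 -0.401
grip 8.28 p [478.6 145.3  46.1] F [0.5 0.1 0.6] M [ 0.024  0.031 -0.025] op 0.3 g 0.0 q6 -0.401
0 8.59 p [478.5 145.3  46.1] F [ 0.2  0.  -0.1] M [-0.035  0.045  0.022] op 0.1 g 0.0 q6 -0.597
1 8.9 p [478.5 145.3  46.1] F [0.6 0.9 0.2] M [-0.009  0.002  0.013] op 0.0 g 0.0 q6 -0.792
2 9.21 p [478.5 145.3  46.1] F [-0.4 -0.5  0.2] M [-0.03   0.02   0.005] op -0.3 g 0.0 q6 -0.987
3 9.52 p [478.5 145.3  46.1] F [-0.5  0.8  0.5] M [ 0.018 -0.012 -0.011] op -0.1 g 0.0 q6 -1.181
```

The fingers shut fully without meeting the bar, so I look before doing anything else.

```bash
python3 - <<'E'
from h import *
s=wsnap("w_g");t=m.snapshot("scene");a=s["image"];cv2.imwrite("pics/w_g2.png",np.hstack([cv2.resize(a,(400,300)),cv2.resize(t["image"][180:360,150:390],(400,300))]))
q=m.observe();print(R.from_quat(q["eef_rot"]).as_matrix().round(3).tolist())
m.snapshot("top");print(m.place_of("top","handle"))
E
```

```text
[[-0.971, 0.24, 0.0], [0.24, 0.971, 0.0], [-0.0, 0.0, -1.0]]
[]
```

View pics/w_g2.png

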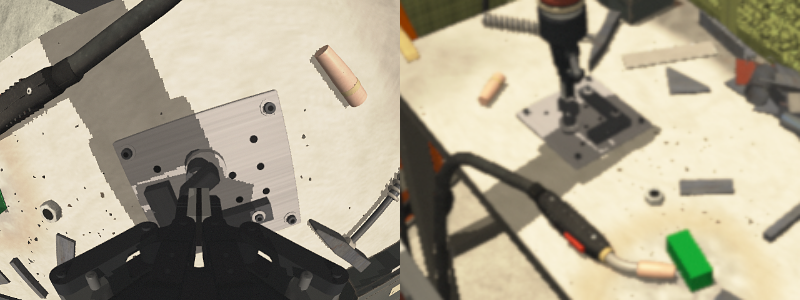

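```bash
python3 - <<'E'
from h import *
s=dict(np.load("w_g.npz"));P=wcloud(s)
iT=np.linalg.inv(s["T"]);K=s["mtx"]
def proj(p):
    c=iT@np.r_[p,1];v=np.array([c[0],-c[1],-c[2]]);r=np.hypot(v[0],v[1]);th=np.arctan2(r,v[2]);return K[0,0]*th*v[:2]/r+K[:2,2]
print("TCP",proj([478.5,145.3,46]),"bar top c",proj([478.5,145.3,73]))
for u,v in((320,230),(320,250),(325,270),(330,285),(320,300),(316,320),(300,240),(340,240),(315,340)):print(u,v,P[v,u].round(1))
E
python3 - <<'E'
import cv2
a=cv2.imread("pics/w_g.png")[200:400,220:440];cv2.imwrite("pics/w_g3.png",cv2.resize(a,(660,600)))
E
```

```text
TCP [317.48742559 284.31859434] bar top c [317.46863006 308.70729936]
320 230 [460.6 151.3   8.8]
320 250 [467.6 149.5  24.7]
325 270 [467.2 151.9  56.7]
330 285 [468.2 153.6  72.9]
320 300 [474.  147.6  73.7]
316 320 [467.9 147.4 102. ]
300 240 [463.4 138.2  10.2]
340 240 [467.6 161.7  15. ]
315 340 [468.1 147.  115.4]
```

View pics/w_g3.png

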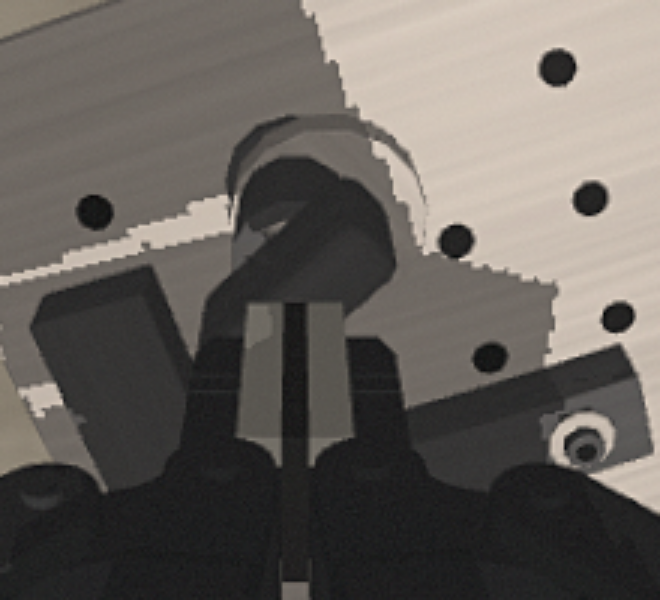

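```bash
python3 - <<'E'
from h import *
for f in("w_g","w_jig"):
    s=dict(np.load(f+".npz"));P=wcloud(s)
    T=s["T"]
    s0=dict(np.load("w_jig.npz"))
    # mount from both: tool frame via T @ inv(mount)
    mo=m.snapshot("wrist")["mount"];W=T@np.linalg.inv(mo)
    Q=(P-W[:3,3])@W[:3,:3]
    if f=="w_g":
        for u in(308,332):
            print(u,[(v,*Q[v,u].round(0),s["range_z"][v,u].round(0)) for v in range(286,370,6)])
    else:
        for u in(205,440):
            print(u,[(v,*Q[v,u].round(0)) for v in range(306,385,8)])
o=st();E=m.ik(o["eef_pos"],o["eef_rot"]);print(E,o["joint_positions"])
E
```

```text
308 [(286, np.float64(5.0), np.float64(-5.0), np.float64(-13.0), np.float32(180.0)), (292, np.float64(4.0), np.float64(-5.0), np.float64(-18.0), np.float32(176.0)), (298, np.float64(4.0), np.float64(-4.0), np.float64(-24.0), np.float32(170.0)), (304, np.float64(10.0), np.float64(-4.0), np.float64(-42.0), np.float32(151.0)), (310, np.float64(11.0), np.float64(-4.0), np.float64(-48.0), np.float32(146.0)), (316, np.float64(11.0), np.float64(-4.0), np.float64(-53.0), np.float32(141.0)), (322, np.float64(10.0), np.float64(-4.0), np.float64(-57.0), np.float32(137.0)), (328, np.float64(10.0), np.float64(-3.0), np.float64(-61.0), np.float32(133.0)), (334, np.float64(10.0), np.float64(-3.0), np.float64(-65.0), np.float32(129.0)), (340, np.float64(10.0), np.float64(-3.0), np.float64(-69.0), np.float32(125.0)), (346, np.float64(10.0), np.float64(-3.0), np.float64(-73.0), np.float32(122.0)), (352, np.float64(11.0), np.float64(-3.0), np.float64(-78.0), np.float32(117.0)), (358, np.float64(12.0), np.float64(-3.0), np.float64(-82.0), np.float32(113.0)), (364, np.float64(11.0), np.float64(-3.0), np.
[... 2011 characters left out ...]
, np.float64(45.0), np.float64(-65.0)), (338, np.float64(11.0), np.float64(43.0), np.float64(-71.0)), (346, np.float64(9.0), np.float64(43.0), np.float64(-74.0)), (354, np.float64(6.0), np.float64(43.0), np.float64(-74.0)), (362, np.float64(4.0), np.float64(43.0), np.float64(-76.0)), (370, np.float64(1.0), np.float64(43.0), np.float64(-77.0)), (378, np.float64(-1.0), np.float64(43.0), np.float64(-79.0))]
 9.82 p [478.5 145.4  46.1] F [-0.4  0.5  0.3] M [-0.004  0.01   0.023] op 0.1 g 0.0 q6 -1.185
[ 1.45902329e-01 -1.03964234e-01  2.02913913e+00  1.20526922e-04
  1.21626932e+00 -1.18536680e+00] [ 1.45902329e-01 -1.03964234e-01  2.02913913e+00  1.20526922e-04
  1.21626932e+00 -1.18536680e+00]
```

The wrist depth shows the shut fingertips at tool z of about -41, which is 41 mm behind the reported TCP. They are above the bar, not around it. I confirm this by touching the bar's top (z = 73) gently.

```bash
python3 - <<'E'
from h import *
print(m.move_l([*PV,38],speed=60,max_force=8));print(m.move_l([*PV,22],speed=15,max_force=5));st("touch")
o=m.observe();m.move_l([*PV,o["eef_pos"][2]+12],speed=80);st("up")
E
```

```text
False
True
touch 10.39 p [478.8 145.4  37.9] F [-0.6 -0.6  3. ] M [-0.018  0.114  0.052] op 0.1 g 1.7 q6 -1.187
up 10.69 p [478.9 145.4  50.6] F [-0.3 -0.1  0.2] M [ 0.022  0.018 -0.01 ] op 0.1 g 0.0 q6 -1.187
```

Contact came at a commanded z of 38, so the tips sit about 35 mm above the reported TCP. I use that offset from here on.

```bash
echo 'OFF=35.  # real tip z = commanded z + OFF' >> h.py; python3 - <<'E'
from h import *
m.move_gripper(40,40);turn(.785);st("al")
print(m.move_l([*PV,47-OFF],speed=60,max_force=12));st("down")
m.move_gripper(0,40);st("grip")
E
```

```text
al 11.93 p [478.4 145.3  49.7] F [0.6 0.7 0.6] M [ 0.006 -0.043  0.025] op 40.2 g 0.0 q6 -0.403
False
down 12.72 p [478.7 145.4  12.1] F [-1.1 -0.1  0.2] M [-0.016  0.005  0.063] op 40.2 g 0.0 q6 -0.402
grip 13.08 p [478.  144.9  14. ] F [-9.9 -4.8 12.6] M [-0.349  1.326 -0.043] op 11.3 g 56.3 q6 -0.402
```

```bash
python3 - <<'E'
from h import *
m.move_l([477.6,144.7,14],speed=20);st("adj")
for i in range(5):turn(-.22);st(i)
E
```

```text
adj 13.35 p [477.8 144.9  14.2] F [ 2.   0.6 -1.8] M [ 0.177 -0.019  0.015] op 11.1 g 54.0 q6 -0.403
0 13.68 p [477.9 144.9  14.1] F [ 1.8  0.8 -1.9] M [ 0.152 -0.042  0.113] op 10.9 g 53.9 q6 -0.62
1 14.0 p [478.  145.   14.1] F [ 3.  1. -2.] M [ 0.243 -0.09   0.056] op 11.0 g 53.9 q6 -0.835
2 14.32 p [478.1 145.1  14.1] F [ 2.   1.5 -2.9] M [ 0.2   -0.126  0.106] op 11.3 g 53.8 q6 -1.05
3 14.65 p [478.2 145.3  14.2] F [ 1.5  2.2 -1.8] M [ 0.32  -0.148  0.023] op 11.1 g 53.8 q6 -1.264
4 14.97 p [478.2 145.4  14.2] F [ 1.6  2.8 -3.5] M [ 0.355 -0.142  0.051] op 11.0 g 53.8 q6 -1.478
```

```bash
python3 - <<'E'
from h import *
m.move_gripper(40);p=m.observe()["eef_pos"];m.move_l([p[0],p[1],110],speed=150);st("rel")
m.move_gripper(70,40)
m.move_ptp([430,0,150],down(1.8))
psi=.327+np.pi/2;c=np.array([456.11-26*np.sin(.327),-320.42+26*np.cos(.327)])
m.move_ptp([*c,70],down(psi));st("above")
print(m.move_l([*c,17-OFF],speed=70,max_force=12));st("down")
m.move_gripper(0,40);st("grip")
E
```

```text
rel 16.15 p [477.4 145.  109. ] F [-0.6 -0.6 -0.3] M [-0.05  -0.018 -0.064] op 39.8 g 0.0 q6 -1.484
above 18.73 p [ 448.3 -294.9   70.2] F [-0.5  0.1 -0.3] M [ 0.002 -0.032 -0.03 ] op 70.1 g 0.0 q6 -1.049
False
down 20.14 p [ 448.2 -296.2  -17.4] F [-0.9  0.4 -0.3] M [ 0.03   0.003 -0.056] op 70.1 g 0.0 q6 -1.05
grip 20.55 p [ 448.1 -296.1  -17.5] F [ 0.2 -0.3  2.2] M [0.075 0.059 0.036] op 34.1 g 41.4 q6 -1.05
```

```bash
python3 - <<'E'
from h import *
p=m.observe()["eef_pos"];m.move_l([p[0],p[1],75],speed=120);o=st("lift")
m.move_ptp([430,0,85],down(1.75));st("mid")
m.move_ptp([*seat(-3.5,33),70],down(TH+np.pi/2));st("pre")
s=wsnap("w_pre");P=wcloud(s);T=s["T"]
i=np.linalg.inv(T@np.linalg.inv(s["mount"]))
Q=P@i[:3,:3].T+i[:3,3]
k=(abs(P[...,2]-122)<6);k&=(abs(Q[...,0])<80)&(abs(Q[...,1])<22);print(k.sum())
E
```

```text
lift 21.48 p [ 447.4 -295.4   73.8] F [-0.6  0.1 -2. ] M [0.06  0.024 0.057] op 33.9 g 41.0 q6 -1.049
mid 22.62 p [430.2  -0.6  84.9] F [ 0.8 -1.1 -2.8] M [0.128 0.003 0.016] op 33.7 g 40.9 q6 -0.353
pre 23.46 p [514.1 188.3  69.7] F [-0.6  0.4 -1.4] M [ 0.062 -0.003  0.013] op 34.1 g 40.9 q6 0.142
10714
```

View pics/w_pre.png

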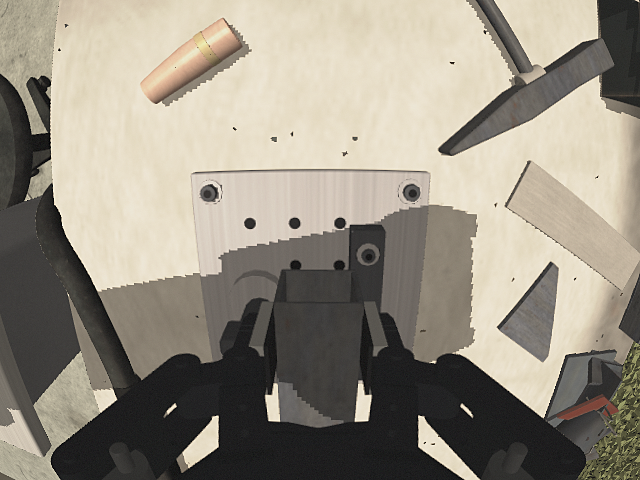

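The tube is gripped and aligned, its near end at (318,285), between the fence's long arm at (368,260) and the disc at (255,290). I lower it now.

```bash
python3 - <<'E'
from h import *
g=lambda x,y,z,sp,f=None:m.move_l([*seat(x,y),z],speed=sp,max_force=f)
g(-3.5,33,69,50)
print(g(-3.5,33,-3,70,10));st("near")
print(g(-3.5,33,-12,15,5));o=st("touch")
def loc(): 
    p=np.array(m.observe()["eef_pos"]);d=p[:2]-S;return d[0]*np.cos(TH)+d[1]*np.sin(TH),-d[0]*np.sin(TH)+d[1]*np.cos(TH),p[2]
print(loc())
E
```

```text
False
near 24.93 p [514.6 189.6  -2.3] F [-0.1 -1.7 -1.6] M [ 0.076 -0.023 -0.028] op 33.8 g 40.9 q6 0.143
True
touch 25.35 p [514.5 189.7  -7.4] F [-0.1  0.   4.5] M [ 0.01   0.024 -0.03 ] op 33.9 g 41.7 q6 0.143
(np.float64(-3.0091093446076824), np.float64(33.11793573415049), np.float64(-7.447944813220662))
```

```bash
cat >> h.py <<'E'
def g(x,y,z,sp,f=None):return m.move_l([*seat(x,y),z],speed=sp,max_force=f)
def loc():
    p=np.array(m.observe()["eef_pos"]);d=p[:2]-S;return np.round([d[0]*np.cos(TH)+d[1]*np.sin(TH),-d[0]*np.sin(TH)+d[1]*np.cos(TH),p[2]],2)
E
python3 - <<'E'
from h import *
print(g(-3,20,-7.2,12,8),loc());st("y")
y=loc()[1]
print(g(5,y,-7.2,8,8),loc());st("x")
x=loc()[0]
print(g(x,y-6,-7.2,8,7),loc());st("y2")
E
```

```text
True [-3.17 25.84 -7.43]
y 26.07 p [514.9 182.4  -7.4] F [0.5 1.2 2.1] M [-0.046 -0.051  0.041] op 34.0 g 41.5 q6 0.127
True [-0.73 26.23 -7.35]
x 26.62 p [517.3 183.   -7.3] F [-0.4  0.8  4.7] M [-0.098 -0.004  0.033] op 34.4 g 41.6 q6 0.126
True [-0.84 26.01 -7.35]
y2 27.01 p [517.2 182.7  -7.3] F [0.5 0.4 1.7] M [ 0.034 -0.156  0.082] op 33.8 g 41.4 q6 0.123
```

```bash
python3 - <<'E'
from h import *
x,y,z=loc();print(g(x+6,y,-7.2,10,12),loc());st("x")
x,y,z=loc();print(g(x,y-5,-7.2,10,10),loc());st("y")
m.move_gripper(50);st("rel");x,y,z=loc()
g(x,y,75,120);
s=wsnap("w_lay");P=wcloud(s)
import fit
fit.s=s
k=(abs(P[...,2]-45)<3)&(abs(P[...,0]-519)<60)&(abs(P[...,1]-157)<70)
k=fit.comp(k);r=fit.fit(np.array([[-17.5,-42.5],[17.5,-42.5],[17.5,42.5],[-17.5,42.5]]),k,45,[519,157,.074]);print("tube",r,k.sum())
a=s["image"][200:470,160:520];cv2.imwrite("pics/lay.png",cv2.resize(a,(720,540)))
st()
E
```

```text
True [-0.94 26.01 -7.27]
x 27.36 p [517.1 182.7  -7.3] F [-0.9  0.1  3.4] M [-0.155  0.012 -0.017] op 34.1 g 41.6 q6 0.122
True [-0.95 26.14 -7.03]
y 27.7 p [517.1 182.8  -7. ] F [-0.5  1.9  1.6] M [ 0.026 -0.095  0.018] op 34.3 g 41.4 q6 0.118
rel 28.0 p [516.4 182.7  -7.6] F [-0.5  0.2 -0.3] M [-0.031  0.003  0.018] op 49.8 g 0.0 q6 0.118
fence (array([5.19938997e+02, 1.56847391e+02, 7.42251192e-02]), np.float64(0.34772796630859376), 349)
plate (array([468.8785881 , 149.75969602, 556.05402276]), np.float64(452.9033707178573), 1713)
handle (array([478.48402163, 145.31772531,  -1.02445382]), np.float64(0.2707383155822754), 81)
tube (array([5.19620263e+02, 1.57436134e+02, 6.16861955e-02]), np.float64(0.17719345092773436), 349) 6685
 28.88 p [515.5 182.5  73.8] F [-0.5  0.2  0.7] M [-0.015  0.013 -0.009] op 49.9 g 0.0 q6 0.12
```

View pics/lay.png

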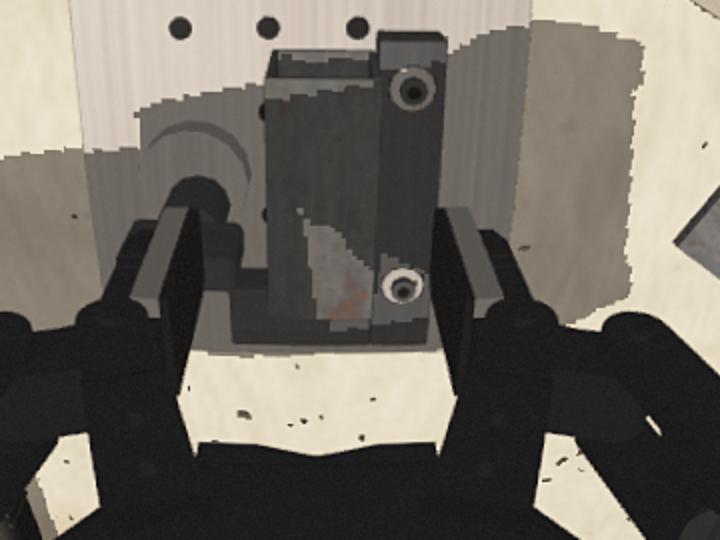

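The tube is in place (seat x -0.3, y +0.6, yaw error 0.012 rad), and the eccentric is clear of it. Next I grip the handle and turn clockwise by feel.

```bash
cat >> h.py <<'E'
def mz(n=5):
    a=[]
    for i in range(n):
        m.dwell(.03);o=m.observe();a.append([*o["ft_force"],o["ft_torque"][2],o["joint_positions"][5],o["effort"][5]])
    return np.mean(a,0).round(3)
E
python3 - <<'E'
from h import *
m.move_gripper(32,60)
m.move_ptp([477.9,145.1,75],down(3.193));st("above");print(mz())
print(m.move_l([477.9,145.1,16],speed=70,max_force=12));st("down");b=mz();print("b",b)
m.move_gripper(0,60);o=st("grip");print(mz())
p=o["eef_pos"];m.move_l([p[0],p[1],p[2]],speed=20);print(mz())
for i in range(4):turn(.15);print(mz(3))
st()
E
```

```text
above 30.62 p [478.  145.1  75.1] F [ 0.6 -0.  -0.7] M [-0.027 -0.027  0.021] op 31.8 g 0.0 q6 -1.476
[-0.192 -0.057 -0.164  0.012 -1.476  0.002]
False
down 31.77 p [478.4 145.2  16.5] F [0.3 0.5 0.8] M [-0.013  0.037  0.015] op 32.2 g 0.0 q6 -1.477
b [-0.167 -0.166  0.513  0.018 -1.477 -0.   ]
grip 32.25 p [478.2 145.5  16.6] F [-1.5  1.1  3.2] M [0.242 0.276 0.035] op 10.8 g 60.0 q6 -1.477
[-1.698  1.893  4.765  0.041 -1.477  0.047]
[-1.44   1.726  3.32   0.087 -1.476  0.068]
[-1.496  0.603  3.316 -0.013 -1.329 -0.027]
[-1.779 -0.136  3.941 -0.027 -1.182 -0.011]
[-1.803 -0.38   3.992  0.023 -1.035 -0.006]
[-2.322e+00 -5.510e-01  3.941e+00  2.000e-03 -8.890e-01 -5.000e-03]
 34.3 p [478.  145.   16.6] F [-2.8 -0.8  3.7] M [-0.084  0.317 -0.011] op 10.8 g 60.1 q6 -0.888
```

```bash
python3 - <<'E'
from h import *
base=[]
for i in range(45):
    q=m.observe()
    d=.06 if q["joint_positions"][5]<-.68 else .025
    turn(d);v=mz(4);print(round(m.observe()["t"],1),v)
    if d==.06 or len(base)<3:base.append(v[3])
    elif v[3]-np.mean(base)>.1 or q["t"]>52:break
print("base",np.mean(base))
E
```

```text
34.7 [-2.072 -0.595  3.99  -0.027 -0.83  -0.011]
35.1 [-1.94  -0.376  4.469 -0.018 -0.772 -0.027]
35.5 [-2.691 -0.383  4.431 -0.014 -0.713 -0.029]
35.8 [-2.506 -0.431  4.744 -0.043 -0.654 -0.029]
36.2 [-2.673 -0.767  4.418 -0.045 -0.629 -0.048]
36.6 [-2.926 -1.056  4.257 -0.058 -0.605 -0.06 ]
37.0 [-3.066 -1.216  4.835 -0.055 -0.58  -0.061]
37.4 [-2.648 -0.884  4.625 -0.067 -0.556 -0.062]
37.8 [-3.085 -1.1    4.464 -0.052 -0.531 -0.062]
38.1 [-3.332 -0.804  4.625 -0.048 -0.506 -0.061]
38.5 [-3.309 -0.616  4.775 -0.038 -0.482 -0.061]
38.9 [-3.303 -1.117  5.294 -0.056 -0.457 -0.061]
39.3 [-3.4   -1.192  5.077 -0.064 -0.433 -0.056]
39.7 [-3.339 -0.586  4.896 -0.043 -0.408 -0.056]
40.0 [-3.923 -1.044  5.195 -0.04  -0.383 -0.053]
40.4 [-4.017 -1.33   4.95  -0.101 -0.359 -0.067]
40.8 [-4.389 -0.691  4.874 -0.056 -0.334 -0.042]
41.2 [-3.857 -0.688  4.836 -0.011 -0.309  0.011]
41.6 [-3.985 -0.725  5.255  0.098 -0.285  0.103]
base -0.0255
```

```bash
python3 - <<'E'
from h import *
for i in range(8):
    v=mz(5);a=(v[3]+v[5])/2;print(round(m.observe()["t"],1),v)
    if a>.235:break
    turn(.012 if a<.19 else .006)
E
```

```text
41.8 [-3.797 -1.299  5.35   0.124 -0.285  0.103]
42.2 [-3.923 -0.717  4.718  0.307 -0.273  0.299]
```

```bash
python3 - <<'E'
from h import *
m.move_gripper(34);p=m.observe()["eef_pos"];m.move_l([p[0],p[1],80],speed=100);st("up")
m.move_ptp([440,110,150],down(TH+np.pi));m.dwell(.2)
s=wsnap("w_end");P=wcloud(s)
import io,contextlib
with contextlib.redirect_stdout(io.StringIO()): import fit
fit.s=s
for n,z,poly,x0 in(("tube",45,np.array([[-17.5,-42.5],[17.5,-42.5],[17.5,42.5],[-17.5,42.5]]),[519,157,.074]),("bar",73,fit.h,[478,145.2,-1.15])):
    k=fit.comp((abs(P[...,2]-z)<3.5)&(abs(P[...,0]-510)<60)&(abs(P[...,1]-157)<70));print(n,fit.fit(poly,k,z,x0),k.sum())
cv2.imwrite("pics/end.png",s["image"])
E
```

```text
up 43.3 p [477.4 144.8  79.5] F [ 0.2 -0.4  0.3] M [-0.024 -0.004 -0.057] op 33.8 g 0.0 q6 -0.273
tube (array([5.19260501e+02, 1.56508426e+02, 7.68488698e-02]), np.float64(0.9766304016113281), 152) 1477
bar (array([476.65825989, 144.99038231,  -1.13508842]), np.float64(0.30850815773010254), 110) 651
```

View pics/end.png

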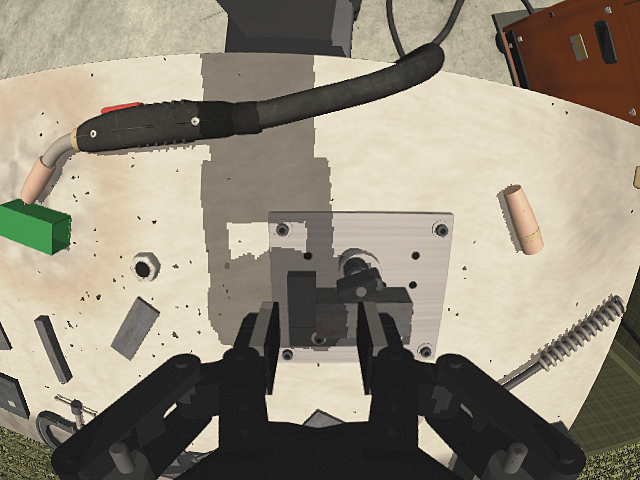

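The tube sits flush in the fence, around (365,303), with its end against the short arm. The bar has stayed at t of about 1.21, and the gripper is clear.

```bash
python3 -c "
from h import *
print(m.finish_job())"
```

```text
the job is handed in; nothing more can be done
None
```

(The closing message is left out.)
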